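Line up and lock the fiddle-yard traverser

TASK

Run the traverser (it has a wooden hand grip) across until the road with the green boxcar lines up with the lead track, then reach down through the yellow guard plate to the sunk red knob and turn it clockwise until the locking bolt sits snug in its brass notch - firm, but never forced. Then let go; do not lean on the guard, and leave the other loose things on the layout and the table where they are.

Things in the scene. Friction and masses are not known exactly. Their poses are not given: they have to be found in the camera images.
- layout: Green-edged model railway module, 465 x 752 mm, fixed; deck 75 mm above the table. Origin on the table; x axis: the traverser's travel, away from the robot at yaw 0; y axis: along the tracks, to the left. In this frame the knob axis is at x -37.5, y -90 mm, the lead track at x 52.5 mm; the fixed deck ends at y 0 and the traverser moves in a pit left of it (y 0 to 310 mm).
- traverser (a joint): Travel of the traverser along the layout's x axis in m, 0 (nearest the robot) to 0.105, hard end stops. The road with the green boxcar is in line with the lead track at 0.090; the empty far road would be at 0.030. It takes about 2.5 N to slide and stays where it is left.
- wood_grip (a point): Top centre of the wooden hand grip on the traverser: upright cylinder 24 mm across, 38 mm high, top 113 mm above the table, free all round. The traverser is a 200 x 285 mm plywood board, top 75 mm above the table. The green boxcar (150 long, 36 wide, top 136 mm above the table) stands fast on the near road; its end is 45 mm to the right of the grip.
- road_end (a point): Centre of the boxcar road's right-hand end at rail-top height, on the edge of the traverser. In line when it has the same x in the layout's frame as lead_end (it lies 2 mm to the left of it).
- lead_end (a point): Centre of the lead track's end at rail-top height (82 mm above the table), on the edge of the fixed deck.
- knob (a joint): Angle of the red bar knob in rad, growing clockwise seen from above; 0: bolt drawn back. Friction 0.10 N m; it stays where it is left. It drives the bolt 14 mm per rad, so 10 N on the bolt adds 0.14 N m to the friction. No angle is right for all: the keeper is adjustable and the bolt comes home somewhere from 1.0 to 1.4 rad; only the rising resistance tells.
- knob_grip (a point): Point on the knob's vertical axis, 46 mm above the table, in the middle of its grip: a red upright bar 34 mm long, 10 mm wide, 28 to 58 mm above the table, on a black disc 40 mm across. The bar lies along the layout's x axis at knob angle 0. The well round it is 90 mm square, floor 14 mm above the table.
- guard: Yellow steel guard plate, 104 mm square, 4 mm thick, fixed over the knob's well; round opening 80 mm across, centred on the knob's axis; top 79 mm above the table, 21 mm above the knob's bar. Origin: centre of its underside. Pushing on it with more than 15 N counts as leaning.
- bolt: Steel bolt, 8 mm thick, round nose 19 mm to the left (+y of the layout) of its origin, 87 mm above the table, in brass barrels (top 95 mm) between guard and traverser. It shoots left into a V notch (16 mm wide, 14 deep) in the traverser's brass keeper and pulls a traverser up to 6 mm off into line; farther off it jams on the brass. Snug: still 3 N or more once let go. Forced: over 25 N.
- brown_wagon: Loose brown boxcar, 150 x 36 x 55 mm, on the lead track. Origin under its centre. Leave alone.
- rail_rubber: Loose tan track-cleaning rubber, 55 x 25 x 12 mm, on the deck to the right of the guard. Origin under its centre. Leave alone.
- cleaner: Bottle of track cleaner with a red cap, 54 mm across, 130 mm high, on the table to the left; origin under its centre. Leave alone.
- mug: Blue mug, 80 mm across, 95 mm high, on the table to the left; origin under its centre. Leave alone.
- screwdriver: Screwdriver lying on the table to the left. Leave alone.
- throttle: Black hand throttle, 62 x 140 x 36 mm, lying on the table to the left; origin under its centre. Leave alone.

How it is judged:
By the outcome, as a careful person would: the job done as asked, in the order asked, and still so for the second after the job is handed in, with the robot touching nothing.
It also fails if it takes over 64 s, if anything falls off the work surface, if the arm or the gripper's body presses on something with over 40 N, if the wrist force passes 120 N, or if a joint passes its speed limit or range.

ROBOT

A 7-joint arm with a two-finger parallel gripper is mounted at the origin on the work surface. World frame = base frame: x ahead of the robot, y to its left, z up, the work surface at z = 0. Lengths are in m, angles in rad, forces in N, time in s.
With the tool pointing down it reaches from about 0.425 to 0.95 m from the base axis. Payload 4.7 kg.
Tool frame: the origin (TCP) lies at the very end of the fingers, on their centre line; the grasp point (between the pads) lies 19 mm behind it; z points along the fingers, y is the line along which they close (so a half turn about z gives the same grasp; the last joint's range is limited). The gripper opens to 85 mm and grips with 20 to 120 N. Pads are 22 mm wide; open, the fingers measure 114 mm over their backs; the gripper's body (76 mm by 85 mm) begins 54 mm behind the grasp point. The pads swing forward as they close: fully open they stand 13 mm farther back than shut.
Start: joints at [-1.208, 0.469, -0.049, 1.532, 0.024, 1.141, -0.082], TCP at [0.258, 0.624, 0.231] pointing down, gripper open.
Joint ranges: [-2.59, 2.59], [-0.33, 1.99], [-1.39, 1.29], [0.1, 2.45], [-1.04, 4.18], [0.21, 1.99], [-2.66, 2.66]. Speed limits (rad/s): [2.57, 2.57, 3.14, 3.14, 3.14, 3.14, 3.14].

INTERFACE

Orientations are given as a rotation vector (axis times angle).
In Python, from station import ctrl gives the robot as it stands.
- The arm moves only by the tool move_arm, never from a script. Its argument "motion" is a list of rows, each an object of numbers: "x", "y", "z": the shift along the tool's x, y, z scaled (see below); "ax", "ay", "az": the turn, a rotation vector about the tool's x, y, z scaled (see below). A call has exactly 10 rows; each row shifts and turns the commanded pose from where the row before left it, along the tool's axes as they then stand; what a row does not reach is not made up. The controller multiplies each number of a shift by 0.075 m and each number of a turn by 90 degrees. A row lasts 1/12 s, in which the tool goes at most 41.7 mm and 7.16 degrees, less where a joint would pass 70% of its speed; a pose out of reach is approached as far as the arm can. A call with a number of a shift or a turn outside -1 to 1 is refused whole. A call with a gripper value outside its range is refused whole. "fingers" is the closure, from 0 (fully open) to 1 (shut), set as the call begins (left out, the last holds). The fingers move at their own pace and stop on an object; "grip_force" is the grip in N (left out, the last holds). Time passes only in rows, so rows that do not move let the fingers close, or fill a call up. It gives the time, the measured TCP pose, the force, the opening and the grip force at its end, in the units of the state.
- ctrl.observe(): the state, without advancing time (a new reading comes with each control period).
- ctrl.grab_frame(name): name is "scene" or "top"; returns a dict with "frame" (480x640x3 uint8, red, green, blue), "fx", "fy", "cx", "cy" (pixels), "rvec" (rotation vector, rad) and "tvec" (3), from world to camera coordinates, as OpenCV has them. Camera axes: x right, y down, z forward; pixel columns grow to the right and rows downward; lengths in m; the calibration is good to about 2 mm. A picture is of the moment at which its call begins. There is no depth.
- ctrl.job_done(): hands the job in; it is judged then, once.
The state is a dict: "time": time; "q": joint angles; "dq": joint speeds; "effort": joint torques, N m; "position": TCP position; "tool_rot": TCP orientation; "wrist_force": force on the tool from outside, world axes, zero at the start; "moment": the same for the moment, N m; "finger_gap": finger opening in m; "grasp_force": force on a finger pad.
Only numpy, scipy, OpenCV 4.12 (cv2) and the standard library are available. Lean on these libraries where they do the work, as an engineer would, in place of code of your own. Each camera call takes 0.05 s, during which the arm holds its last target. There are 200 camera calls.

## Working session

There is one attempt and no reset: what is moved stays moved. The work goes in short steps, Python scripts to look and compute and a tool call to move; the robot and the scene stay as the last step left them, time stands still between calls to the robot, and variables do not carry over. Pictures are saved under pics/ and viewed, at most 10 in all, crops included, and the job is handed in when it is done.

Besides the shell and the picture viewer there is one more tool, called after "Call:" by a JSON object that holds its "name" and its "arguments". move_arm: Moves the arm, as the interface text tells. Its arguments: {"type":"object","properties":{"motion":{"type":"array"},"fingers":{"type":"number"},"grip_force":{"type":"number"}},"required":["motion"]}

```bash
mkdir -p pics
cat > h.py <<'E'
import numpy as np,cv2
from station import ctrl
def grab(n,f=None):
    d=ctrl.grab_frame(n)
    if f: cv2.imwrite('pics/'+f,cv2.cvtColor(d['frame'],cv2.COLOR_RGB2BGR))
    return d
def ray(d,u,v,z):
    R=cv2.Rodrigues(np.array(d['rvec'],float))[0];t=np.array(d['tvec'],float).ravel()
    c=-R.T@t;r=R.T@np.array([(u-d['cx'])/d['fx'],(v-d['cy'])/d['fy'],1])
    return c+r*(z-c[2])/r[2]
def proj(d,p):
    return cv2.projectPoints(np.array(p,float).reshape(-1,3),np.array(d['rvec'],float),np.array(d['tvec'],float),np.array([[d['fx'],0,d['cx']],[0,d['fy'],d['cy']],[0,0,1.]]),None)[0].reshape(-1,2)
E
python3 - <<'E'
from h import *
for n in('top','scene'):
    d=grab(n,n+'0.png');R=cv2.Rodrigues(np.array(d['rvec'],float))[0];print(n,-R.T@np.array(d['tvec'],float).ravel(),d['fx'])
print(ctrl.observe())
E
```

```text
top [0.32237832 0.08164071 1.24802693] 498.3624666503467
scene [ 1.40445105 -0.42693098  0.78497199] 509.9741636369818
{'time': 0.1, 'q': array([-1.20787723,  0.46938035, -0.0486235 ,  1.5336191 ,  0.02408784,
        1.14100898, -0.08229787]), 'dq': array([ 0.00173286, -0.00367384,  0.00279442, -0.00345514, -0.00100935,
        0.00029976, -0.00125618]), 'effort': array([ 1.45801820e-03, -5.11515069e+01, -4.64768638e-02, -2.38388515e+01,
        1.07972472e-02,  4.40055155e-03,  2.39408216e-06]), 'position': array([0.2575214 , 0.62334876, 0.23033437]), 'tool_rot': array([-6.11396031e-01, -3.08120285e+00,  2.83251858e-03]), 'wrist_force': array([-0.49437831,  0.69462208, -0.43661486]), 'moment': array([-0.04423693, -0.00460177,  0.04661549]), 'grasp_force': 0.0, 'finger_gap': 0.08541246664853032}
```

View pics/top0.png

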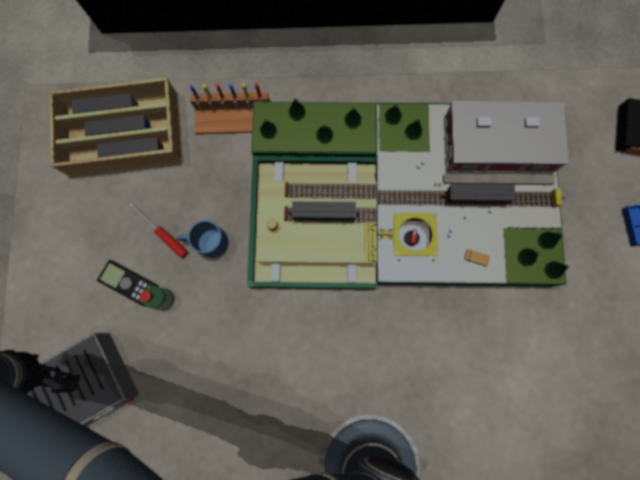

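View pics/scene0.png

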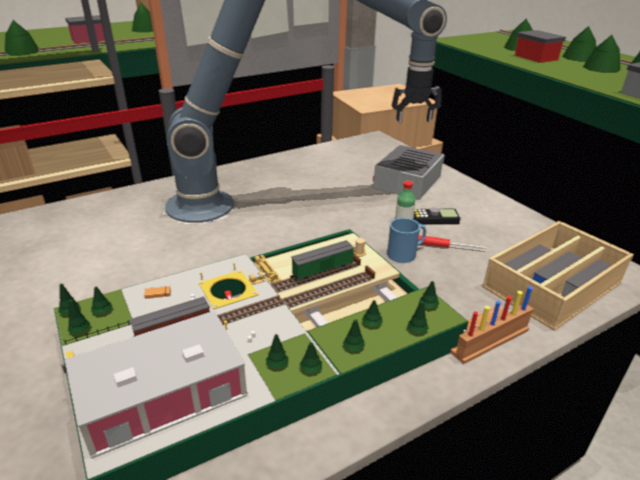

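The top view shows the guard at about (415,234), the grip at about (272,225), the boxcar at about (322,211) and the lead track on row ≈198. The layout has a yaw near 0. The scene view shows the same layout from the far side. Next I measure.

Run:
```python
from h import *
d=grab('top');f=d['frame'];hsv=cv2.cvtColor(f,cv2.COLOR_RGB2HSV)
m=cv2.inRange(hsv,(22,170,120),(32,255,255));m[:, :385]=0;m[:,450:]=0;m[:200]=0
c=max(cv2.findContours(m,0,2)[0],key=cv2.contourArea);r=cv2.minAreaRect(c);print('guard',r)
print('guard centre',ray(d,*r[0],0.079)); 
for p in cv2.boxPoints(r): print(p,ray(d,*p,0.079))
# dark green edge of layout
m=cv2.inRange(hsv,(65,100,20),(90,255,120));m[:, :240]=0;m[:100]=0;m[295:]=0;m[:,575:]=0
ys,xs=np.where(m>0);r=cv2.minAreaRect(np.c_[xs,ys].astype(np.float32));print('edge',r)
for p in cv2.boxPoints(r): print(p,ray(d,*p,0.075))
crop=f[145:290,245:445];cv2.imwrite('pics/c1.png',cv2.cvtColor(cv2.resize(crop,None,fx=4,fy=4,interpolation=2),cv2.COLOR_RGB2BGR))
print(ray(d,272.5,225,0.113))
```

```text
Traceback (most recent call last):
ValueError: max() iterable argument is empty
```

Run:
```python
from h import *
d=grab('top');f=d['frame'];hsv=cv2.cvtColor(f,cv2.COLOR_RGB2HSV)
print(hsv[220,398],hsv[250,430],hsv[287,320],hsv[220,251])
m=cv2.inRange(hsv,(20,150,90),(34,255,255));m[:, :392]=0;m[:,450:]=0;m[:205]=0;m[265:]=0
ys,xs=np.where(m>0);print(len(xs));r=cv2.minAreaRect(np.c_[xs,ys].astype(np.float32));print('guard',r)
print('guard centre',ray(d,*r[0],0.079)); 
for p in cv2.boxPoints(r): print(p,ray(d,*p,0.079))
m=cv2.inRange(hsv,(65,80,20),(95,255,130));m[:, :240]=0;m[:100]=0;m[295:]=0;m[:,380:]=0
ys,xs=np.where(m>0);r=cv2.minAreaRect(np.c_[xs,ys].astype(np.float32));print('edge',r)
for p in cv2.boxPoints(r): print(p,ray(d,*p,0.075))
crop=f[145:290,245:445];cv2.imwrite('pics/c1.png',cv2.cvtColor(cv2.resize(crop,None,fx=4,fy=4,interpolation=2),cv2.COLOR_RGB2BGR))
print(ray(d,272.5,225,0.113))
```

```text
[ 30 153 147] [ 30 155 146] [74 96 61] [ 74 102  80]
490
guard ((414.5, 234.0), (38.0, 41.0), 90.0)
guard centre [ 0.53568798 -0.12323572  0.079     ]
[394. 215.] [ 0.58329826 -0.07684972  0.079     ]
[435. 215.] [ 0.58071025 -0.17496603  0.079     ]
[435. 253.] [ 0.4888273  -0.16889139  0.079     ]
[394. 253.] [ 0.49128544 -0.07221747  0.079     ]
edge ((314.6058349609375, 194.35202026367188), (131.079833984375, 186.17910766601562), 0.7440592646598816)
[247.86258 286.5826 ] [0.4209465  0.27411273 0.075     ]
[250.2803  100.41922] [0.89081018 0.27080958 0.075     ]
[381.3491  102.12143] [ 0.87646088 -0.06022769  0.075     ]
[378.93137 288.28482] [ 0.40940584 -0.03333     0.075     ]
[0.559317   0.21128261 0.113     ]
```

View pics/c1.png

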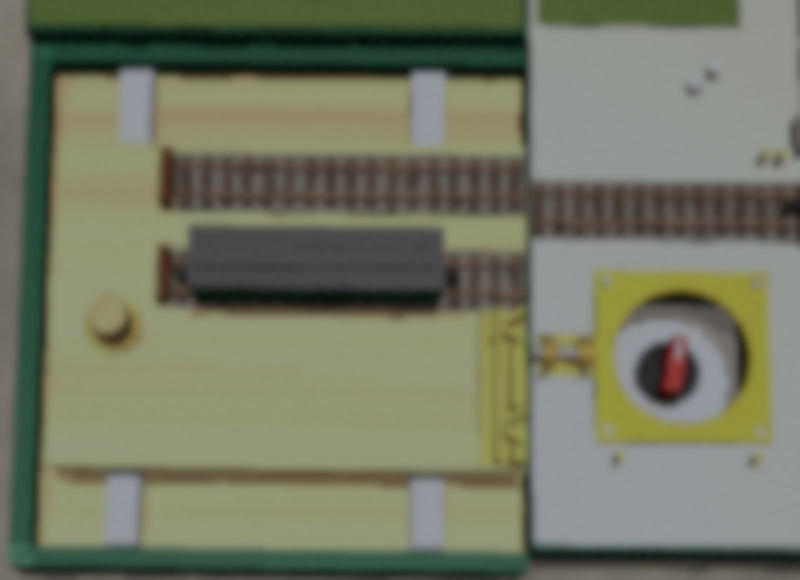

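The zoom shows the lead track end at crop (530,211), the boxcar road end at (522,280), the grip top at (108,318) and the knob bar centre at (675,365). The offset still to travel is about 40 mm.

Run:
```python
from h import *
d=grab('top')
w=lambda u,v,z:ray(d,245+(u+.5)/4-.5,145+(v+.5)/4-.5,z)
for n,u,v,z in [('deck edge far',530,60,.075),('deck edge near',530,540,.075),('lead',530,211,.082),('lead2',790,209,.082),('road',522,280,.082),('road left',165,276,.082),('far road r',520,183,.082),('far road l',170,180,.082),('grip',108,316,.113),('knobtop',677,352,.058),('g1',596,271,.079),('g2',768,271,.079),('g3',771,441,.079),('g4',596,443,.079),('L near corner',12,568,.075),('near deck',525,571,.075),('boxr',443,228,.136),('boxl',190,228,.136)]:
  print(n,w(u,v,z).round(4))
G=np.mean([w(596,271,.079),w(768,271,.079),w(771,441,.079),w(596,443,.079)],0);print('G',G)
```

```text
deck edge far [ 0.725  -0.0429  0.075 ]
deck edge near [ 0.4298 -0.03    0.075 ]
lead [ 0.6272 -0.038   0.082 ]
lead2 [ 0.6243 -0.1944  0.082 ]
road [ 0.5847 -0.0314  0.082 ]
road left [0.5928 0.1826 0.082 ]
far road r [ 0.6448 -0.0327  0.082 ]
far road l [0.6525 0.179  0.082 ]
grip [0.5626 0.2133 0.113 ]
knobtop [ 0.5429 -0.1256  0.058 ]
g1 [ 0.5898 -0.0763  0.079 ]
g2 [ 0.5871 -0.1793  0.079 ]
g3 [ 0.4842 -0.1742  0.079 ]
g4 [ 0.4856 -0.071   0.079 ]
L near corner [0.4209 0.2747 0.075 ]
near deck [ 0.4117 -0.0263  0.075 ]
boxr [0.6044 0.0179 0.136 ]
boxl [0.6083 0.1633 0.136 ]
G [ 0.53667636 -0.1251978   0.079     ]
```

Call:
{"name": "move_arm", "arguments": {"motion": [{"x": -0.42,"y": -0.25},{"x": -0.42,"y": -0.25},{"x": -0.42,"y": -0.25},{"x": -0.42,"y": -0.25},{"x": -0.42,"y": -0.25},{"x": -0.42,"y": -0.25},{"x": -0.42,"y": -0.25},{"x": -0.42,"y": -0.25},{"x": -0.42,"y": -0.25},{"x": -0.42,"y": -0.25}], "fingers": 0, "grip_force": 20}}

```text
invalid input at $.motion[0]: expected keys x, y, z, ax, ay, az
```

Call:
{"name": "move_arm", "arguments": {"motion": [{"x": -0.42,"y": -0.25},{"x": -0.42,"y": -0.25},{"x": -0.42,"y": -0.25},{"x": -0.3,"y": -0.2},{"az": 0.07},{"az": 0.07},{"az": 0.07},{"az": 0.07},{"az": 0.07},{"az": 0.07}]}}

```text
invalid input at $.motion[0]: expected keys x, y, z, ax, ay, az
```

Call:
{"name": "move_arm", "arguments": {"motion": [{"az": 0.07},{"az": 0.07},{"az": 0.07},{"az": 0.07},{"az": 0.07},{},{},{},{},{}]}}

```text
invalid input at $.motion[0]: expected keys x, y, z, ax, ay, az
```

```bash
cat >> h.py <<'E'
def psi():
    o=ctrl.observe();R=cv2.Rodrigues(np.array(o['tool_rot'],float))[0];return o,R
def need(p,heading=None):
    "rows units to reach world p from here, in tool axes"
    o,R=psi();print('pos',o['position'].round(4),'psi',np.degrees(np.arctan2(R[1,1],R[0,1])).round(2),'tilt',np.round(R[:,2],3),'q7',o['q'][6].round(3),'gap',o['finger_gap'].round(4),'t',o['time'])
    print('F',np.round(o['wrist_force'],2),'M',np.round(o['moment'],3),'units',(R.T@(np.array(p)-o['position'])/0.075).round(3))
E
python3 - <<'E'
from h import *
need([.5626,.2133,.085])
d=grab('top');f=d['frame'][130:290,240:400]
cv2.imwrite('pics/c2.png',cv2.cvtColor(cv2.resize(f,None,fx=3.5,fy=3.5,interpolation=2),cv2.COLOR_RGB2BGR))
d=grab('scene');f=d['frame'][170:320,240:440]
cv2.imwrite('pics/s2.png',cv2.cvtColor(cv2.resize(f,None,fx=3.5,fy=3.5,interpolation=2),cv2.COLOR_RGB2BGR))
E
```

```text
Traceback (most recent call last):
  File "h.py", line 17, in need
    o,R=psi();print('pos',o['position'].round(4),'psi',np.degrees(np.arctan2(R[1,1],R[0,1])).round(2),'tilt',np.round(R[:,2],3),'q7',o['q'][6].round(3),'gap',o['finger_gap'].round(4),'t',o['time'])
                                                                                                                                                              ^^^^^^^^^^^^^^^^^^^^^
AttributeError: 'float' object has no attribute 'round'
```

All six keys are required in each row.

Call:
{"name": "move_arm", "arguments": {"motion": [{"x": -0.42,"y": -0.25,"z": 0,"ax": 0,"ay": 0,"az": 0},{"x": -0.42,"y": -0.25,"z": 0,"ax": 0,"ay": 0,"az": 0},{"x": -0.42,"y": -0.25,"z": 0,"ax": 0,"ay": 0,"az": 0},{"x": -0.42,"y": -0.25,"z": 0,"ax": 0,"ay": 0,"az": 0},{"x": -0.42,"y": -0.25,"z": 0,"ax": 0,"ay": 0,"az": 0},{"x": -0.42,"y": -0.25,"z": 0,"ax": 0,"ay": 0,"az": 0},{"x": -0.42,"y": -0.25,"z": 0,"ax": 0,"ay": 0,"az": 0},{"x": -0.42,"y": -0.25,"z": 0,"ax": 0,"ay": 0,"az": 0},{"x": -0.42,"y": -0.25,"z": 0,"ax": 0,"ay": 0,"az": 0},{"x": -0.42,"y": -0.25,"z": 0,"ax": 0,"ay": 0,"az": 0}], "fingers": 0, "grip_force": 20}}

```text
time: 1.08
position: [0.478, 0.3287, 0.2314]
tool_rot: [0.611, 3.081, 0.0]
wrist_force: [0.4, 0.5, -0.2]
finger_gap: 0.0854
grasp_force: 0.0
```

Call:
{"name": "move_arm", "arguments": {"motion": [{"x": -0.42,"y": -0.25,"z": 0,"ax": 0,"ay": 0,"az": 0},{"x": -0.42,"y": -0.25,"z": 0,"ax": 0,"ay": 0,"az": 0},{"x": -0.42,"y": -0.25,"z": 0,"ax": 0,"ay": 0,"az": 0},{"x": -0.3,"y": -0.2,"z": 0,"ax": 0,"ay": 0,"az": 0},{"x": 0,"y": 0,"z": 0,"ax": 0,"ay": 0,"az": 0.07},{"x": 0,"y": 0,"z": 0,"ax": 0,"ay": 0,"az": 0.07},{"x": 0,"y": 0,"z": 0,"ax": 0,"ay": 0,"az": 0.07},{"x": 0,"y": 0,"z": 0,"ax": 0,"ay": 0,"az": 0.07},{"x": 0,"y": 0,"z": 0,"ax": 0,"ay": 0,"az": 0.07},{"x": 0,"y": 0,"z": 0,"ax": 0,"ay": 0,"az": 0.07}]}}

```text
time: 1.92
position: [0.5581, 0.2198, 0.2312]
tool_rot: [-1.584, -2.713, 0.0]
wrist_force: [0.1, -0.3, -0.0]
finger_gap: 0.0854
grasp_force: 0.0
```

Call:
{"name": "move_arm", "arguments": {"motion": [{"x": 0,"y": 0,"z": 0,"ax": 0,"ay": 0,"az": 0.07},{"x": 0,"y": 0,"z": 0,"ax": 0,"ay": 0,"az": 0.07},{"x": 0,"y": 0,"z": 0,"ax": 0,"ay": 0,"az": 0.07},{"x": 0,"y": 0,"z": 0,"ax": 0,"ay": 0,"az": 0.07},{"x": 0,"y": 0,"z": 0,"ax": 0,"ay": 0,"az": 0.07},{"x": 0,"y": 0,"z": 0,"ax": 0,"ay": 0,"az": 0},{"x": 0,"y": 0,"z": 0,"ax": 0,"ay": 0,"az": 0},{"x": 0,"y": 0,"z": 0,"ax": 0,"ay": 0,"az": 0},{"x": 0,"y": 0,"z": 0,"ax": 0,"ay": 0,"az": 0},{"x": 0,"y": 0,"z": 0,"ax": 0,"ay": 0,"az": 0}]}}

```text
time: 2.75
position: [0.5582, 0.2197, 0.2313]
tool_rot: [-2.254, -2.188, -0.0]
wrist_force: [-0.2, 0.0, -0.1]
finger_gap: 0.0856
grasp_force: 0.0
```

```bash
sed -i "s/o\['finger_gap'\].round(4)/round(float(o['finger_gap']),4)/" h.py
python3 - <<'E'
from h import *
need([.5626,.2133,.085])
d=grab('scene');f=d['frame'][170:320,240:440]
cv2.imwrite('pics/s2.png',cv2.cvtColor(cv2.resize(f,None,fx=3.5,fy=3.5,interpolation=2),cv2.COLOR_RGB2BGR))
E
```

```text
pos [0.5582 0.2197 0.2313] psi -1.7 tilt [-0.  0. -1.] q7 -0.347 gap 0.0856 t 2.75
F [-0.16  0.   -0.13] M [ 0.002 -0.01  -0.021] units [-0.085  0.062  1.951]
```

View pics/s2.png

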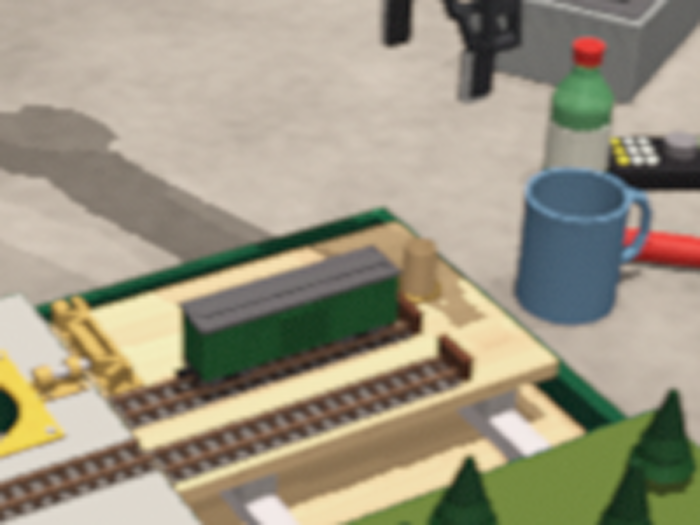

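The scene crop shows the wooden grip top at crop (421,245), clear of the mug and boxcar, with the fingers above it. I cross-check its position.

Run:
```python
from h import *
d=grab('scene');print(ray(d,240+421.5/3.5-.5,170+245.5/3.5-.5,.113))
need([.5626,.2133,.085])
```

```text
[0.56152811 0.21754565 0.113     ]
pos [0.5582 0.2197 0.2313] psi -1.72 tilt [ 0.  0. -1.] q7 -0.347 gap 0.0855 t 2.85
F [-1.09 -0.68 -0.18] M [0.034 0.004 0.037] units [-0.084  0.061  1.951]
```

Call:
{"name": "move_arm", "arguments": {"motion": [{"x": -0.06,"y": 0.05,"z": 0.3,"ax": 0,"ay": 0,"az": 0},{"x": 0,"y": 0,"z": 0.3,"ax": 0,"ay": 0,"az": 0},{"x": 0,"y": 0,"z": 0.3,"ax": 0,"ay": 0,"az": 0},{"x": 0,"y": 0,"z": 0.3,"ax": 0,"ay": 0,"az": 0},{"x": 0,"y": 0,"z": 0.3,"ax": 0,"ay": 0,"az": 0},{"x": 0,"y": 0,"z": 0.2,"ax": 0,"ay": 0,"az": 0},{"x": 0,"y": 0,"z": 0.15,"ax": 0,"ay": 0,"az": 0},{"x": 0,"y": 0,"z": 0.1,"ax": 0,"ay": 0,"az": 0},{"x": 0,"y": 0,"z": 0,"ax": 0,"ay": 0,"az": 0},{"x": 0,"y": 0,"z": 0,"ax": 0,"ay": 0,"az": 0}]}}

```text
time: 3.68
position: [0.5622, 0.2152, 0.0854]
tool_rot: [2.255, 2.187, 0.001]
wrist_force: [0.2, -0.9, 0.2]
finger_gap: 0.0854
grasp_force: 0.0
```

Call:
{"name": "move_arm", "arguments": {"motion": [{"x": 0,"y": 0,"z": 0,"ax": 0,"ay": 0,"az": 0},{"x": 0,"y": 0,"z": 0,"ax": 0,"ay": 0,"az": 0},{"x": 0,"y": 0,"z": 0,"ax": 0,"ay": 0,"az": 0},{"x": 0,"y": 0,"z": 0,"ax": 0,"ay": 0,"az": 0},{"x": 0,"y": 0,"z": 0,"ax": 0,"ay": 0,"az": 0},{"x": 0,"y": 0,"z": 0,"ax": 0,"ay": 0,"az": 0},{"x": 0,"y": 0,"z": 0,"ax": 0,"ay": 0,"az": 0},{"x": 0,"y": 0,"z": 0,"ax": 0,"ay": 0,"az": 0},{"x": 0,"y": 0,"z": 0,"ax": 0,"ay": 0,"az": 0},{"x": 0,"y": 0,"z": 0,"ax": 0,"ay": 0,"az": 0}], "fingers": 1, "grip_force": 20}}

```text
time: 4.52
position: [0.5626, 0.2154, 0.0857]
tool_rot: [2.255, 2.187, 0.003]
wrist_force: [0.8, -0.0, 5.3]
finger_gap: 0.0233
grasp_force: 21.5
```

Run:
```python
from h import *
need([.562+.043,.215-.0015,.085])
```

```text
pos [0.5626 0.2154 0.0857] psi -1.75 tilt [ 0.002  0.001 -1.   ] q7 -0.274 gap 0.0233 t 4.5167
F [ 0.83 -0.02  5.26] M [-0.04  -0.218  0.002] units [-0.008  0.566  0.011]
```

Call:
{"name": "move_arm", "arguments": {"motion": [{"x": 0,"y": 0.07,"z": 0,"ax": 0,"ay": 0,"az": 0},{"x": 0,"y": 0.07,"z": 0,"ax": 0,"ay": 0,"az": 0},{"x": 0,"y": 0.07,"z": 0,"ax": 0,"ay": 0,"az": 0},{"x": 0,"y": 0.07,"z": 0,"ax": 0,"ay": 0,"az": 0},{"x": 0,"y": 0.07,"z": 0,"ax": 0,"ay": 0,"az": 0},{"x": 0,"y": 0.07,"z": 0,"ax": 0,"ay": 0,"az": 0},{"x": 0,"y": 0.07,"z": 0,"ax": 0,"ay": 0,"az": 0},{"x": 0,"y": 0.08,"z": 0,"ax": 0,"ay": 0,"az": 0},{"x": 0,"y": 0,"z": 0,"ax": 0,"ay": 0,"az": 0},{"x": 0,"y": 0,"z": 0,"ax": 0,"ay": 0,"az": 0}]}}

```text
time: 5.35
position: [0.6056, 0.2137, 0.0858]
tool_rot: [2.255, 2.186, 0.003]
wrist_force: [2.1, -1.1, 5.2]
finger_gap: 0.0233
grasp_force: 21.5
```

Run:
```python
from h import *
need([.562+.043,.215-.0015,.085])
d=grab('top');f=d['frame'][165:240,345:425]
cv2.imwrite('pics/c3.png',cv2.cvtColor(cv2.resize(f,None,fx=8,fy=8,interpolation=2),cv2.COLOR_RGB2BGR))
```

```text
pos [0.6056 0.2137 0.0858] psi -1.77 tilt [ 0.002  0.    -1.   ] q7 -0.244 gap 0.0233 t 5.35
F [ 2.08 -1.15  5.17] M [-0.101 -0.303  0.008] units [-0.003 -0.008  0.01 ]
```

View pics/c3.png

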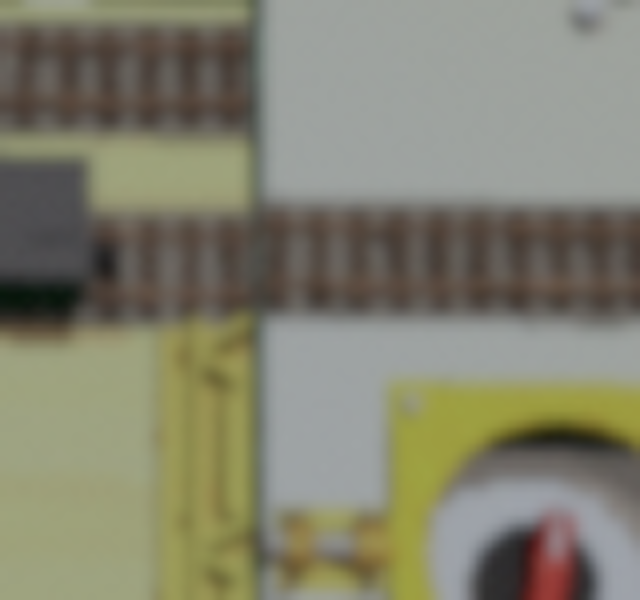

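The boxcar road (crop rows 213–320) is nearly in line with the lead track (205–317), about 1–2 mm short. I get the number by correlating row profiles.

Run:
```python
from h import *
d=grab('top');g=d['frame'].astype(float)
# yellowish/white bg vs brown: use gradient-free darkness, normalise each profile
def prof(a,b):
    p=g[184:212,a:b,2].mean(1) ; return p
def cen(a,b):
    p=g[178:216,a:b].mean((1,2)); bg=np.percentile(p,85); 
    w=np.clip(0.85*bg-p,0,None); w/=w.sum(); return (w*np.arange(178,216)).sum()
for a,b in[(362,368),(366,375),(380,389),(389,398),(398,407)]: print(a,b,cen(a,b), g[188:208,a:b].mean((1,2)).round(0))
```

```text
362 368 193.5449918408579 [146. 143. 134. 118.  99.  87.  82.  82.  85.  88.  88.  88.  88.  87.
  84.  83.  91. 109. 125. 132.]
366 375 193.99966724992814 [146. 143. 134. 117.  98.  85.  80.  80.  83.  85.  86.  87.  87.  85.
  81.  84.  96. 111. 118. 116.]
380 389 197.2085971520932 [157. 146. 124. 101.  88.  81.  82.  86.  88.  88.  88.  87.  81.  76.
  80.  93. 119. 144. 157. 161.]
389 398 197.14972131910426 [157. 146. 124. 100.  86.  77.  74.  77.  80.  80.  82.  83.  82.  78.
  80.  90. 116. 143. 157. 160.]
398 407 197.52242992140887 [157. 146. 124. 100.  84.  77.  75.  76.  77.  77.  77.  79.  78.  75.
  77.  89. 115. 143. 156. 160.]
```

Call:
{"name": "move_arm", "arguments": {"motion": [{"x": 0,"y": 0.013,"z": 0,"ax": 0,"ay": 0,"az": 0},{"x": 0,"y": 0.012,"z": 0,"ax": 0,"ay": 0,"az": 0},{"x": 0,"y": 0,"z": 0,"ax": 0,"ay": 0,"az": 0},{"x": 0,"y": 0,"z": 0,"ax": 0,"ay": 0,"az": 0},{"x": 0,"y": 0,"z": 0,"ax": 0,"ay": 0,"az": 0},{"x": 0,"y": 0,"z": 0,"ax": 0,"ay": 0,"az": 0},{"x": 0,"y": 0,"z": 0,"ax": 0,"ay": 0,"az": 0},{"x": 0,"y": 0,"z": 0,"ax": 0,"ay": 0,"az": 0},{"x": 0,"y": 0,"z": 0,"ax": 0,"ay": 0,"az": 0},{"x": 0,"y": 0,"z": 0,"ax": 0,"ay": 0,"az": 0}]}}

```text
time: 6.28
position: [0.6061, 0.2137, 0.0857]
tool_rot: [-2.255, -2.187, 0.001]
wrist_force: [-1.4, -0.6, 7.5]
finger_gap: 0.0231
grasp_force: 21.8
```

Call:
{"name": "move_arm", "arguments": {"motion": [{"x": 0,"y": 0,"z": 0,"ax": 0,"ay": 0,"az": 0},{"x": 0,"y": 0,"z": 0,"ax": 0,"ay": 0,"az": 0},{"x": 0,"y": 0,"z": 0,"ax": 0,"ay": 0,"az": 0},{"x": 0,"y": 0,"z": 0,"ax": 0,"ay": 0,"az": 0},{"x": 0,"y": 0,"z": 0,"ax": 0,"ay": 0,"az": 0},{"x": 0,"y": 0,"z": -0.2,"ax": 0,"ay": 0,"az": 0},{"x": 0,"y": 0,"z": -0.3,"ax": 0,"ay": 0,"az": 0},{"x": 0,"y": 0,"z": -0.4,"ax": 0,"ay": 0,"az": 0},{"x": 0,"y": 0,"z": -0.4,"ax": 0,"ay": 0,"az": 0},{"x": 0,"y": 0,"z": -0.3,"ax": 0,"ay": 0,"az": 0}], "fingers": 0}}

```text
time: 7.12
position: [0.6069, 0.2139, 0.2074]
tool_rot: [2.255, 2.187, 0.003]
wrist_force: [0.3, -0.9, 0.2]
finger_gap: 0.0854
grasp_force: 0.0
```

Run:
```python
from h import *
need([.5367,-.1252,.2])
d=grab('top');g=d['frame'].astype(float)
for a,b in[(362,368),(366,375),(380,389),(389,398)]: print(a,b, g[188:208,a:b].mean((1,2)).round(0))
# knob red, scene + top, tracked
for n,box in(('top',(205,265,392,440)),('scene',(270,310,200,260))):
    if n=='scene': d=grab(n)
    hsv=cv2.cvtColor(d['frame'],cv2.COLOR_RGB2HSV);a,b,c,e=box
    m=cv2.inRange(hsv[a:b,c:e],(0,120,60),(9,255,255))|cv2.inRange(hsv[a:b,c:e],(172,120,60),(180,255,255))
    ys,xs=np.where(m);r=cv2.minAreaRect(np.c_[xs+c,ys+a].astype(np.float32));print(n,len(xs),r,xs.min()+c,xs.max()+c,ys.min()+a,ys.max()+a,ray(d,xs.mean()+c,ys.mean()+a,.055))
```

```text
pos [0.6069 0.2139 0.2074] psi -1.76 tilt [ 0.002  0.001 -1.   ] q7 -0.286 gap 0.0854 t 7.1167
F [ 0.31 -0.89  0.16] M [-0.036 -0.068  0.017] units [-4.548 -0.798  0.093]
362 368 [144. 139. 128. 110.  94.  86.  79.  79.  84.  86.  86.  86.  85.  80.
  78.  81.  89. 106. 123. 131.]
366 375 [144. 139. 128. 110.  94.  84.  77.  77.  82.  84.  85.  85.  84.  80.
  81.  87. 100. 113. 118. 114.]
380 389 [155. 144. 122.  99.  87.  80.  81.  85.  87.  87.  87.  85.  79.  75.
  79.  92. 118. 143. 156. 159.]
389 398 [156. 145. 123.  99.  84.  76.  73.  76.  79.  80.  81.  82.  80.  77.
  78.  89. 114. 141. 155. 159.]
top 58 ((413.0, 237.5), (11.0, 6.0), 90.0) 410 416 232 243 [ 0.52976172 -0.12266261  0.055     ]
scene 49 ((217.4329376220703, 298.95306396484375), (7.730442047119141, 29.676101684570312), 61.55707550048828) 206 231 290 309 [ 0.52494071 -0.12352711  0.055     ]
```

Call:
{"name": "move_arm", "arguments": {"motion": [{"x": -0.4545,"y": -0.081,"z": 0,"ax": 0,"ay": 0,"az": 0},{"x": -0.4545,"y": -0.081,"z": 0,"ax": 0,"ay": 0,"az": 0},{"x": -0.4545,"y": -0.081,"z": 0,"ax": 0,"ay": 0,"az": 0},{"x": -0.4545,"y": -0.081,"z": 0,"ax": 0,"ay": 0,"az": 0},{"x": -0.4545,"y": -0.081,"z": 0,"ax": 0,"ay": 0,"az": 0},{"x": -0.4545,"y": -0.081,"z": 0,"ax": 0,"ay": 0,"az": 0},{"x": -0.4545,"y": -0.081,"z": 0,"ax": 0,"ay": 0,"az": 0},{"x": -0.4545,"y": -0.081,"z": 0,"ax": 0,"ay": 0,"az": 0},{"x": -0.4545,"y": -0.081,"z": 0,"ax": 0,"ay": 0,"az": 0},{"x": -0.4545,"y": -0.081,"z": 0,"ax": 0,"ay": 0,"az": 0}], "fingers": 0.7}}

```text
time: 8.05
position: [0.5341, -0.1264, 0.2042]
tool_rot: [-2.254, -2.187, 0.001]
wrist_force: [0.6, 0.5, 0.6]
finger_gap: 0.0257
grasp_force: 0.0
```

Call:
{"name": "move_arm", "arguments": {"motion": [{"x": 0,"y": 0,"z": 0,"ax": 0,"ay": 0,"az": -0.0665},{"x": 0,"y": 0,"z": 0,"ax": 0,"ay": 0,"az": -0.0665},{"x": 0,"y": 0,"z": 0,"ax": 0,"ay": 0,"az": -0.0665},{"x": 0,"y": 0,"z": 0,"ax": 0,"ay": 0,"az": -0.0665},{"x": 0,"y": 0,"z": 0,"ax": 0,"ay": 0,"az": -0.0665},{"x": 0,"y": 0,"z": 0,"ax": 0,"ay": 0,"az": -0.0665},{"x": 0,"y": 0,"z": 0,"ax": 0,"ay": 0,"az": -0.0665},{"x": 0,"y": 0,"z": 0,"ax": 0,"ay": 0,"az": -0.0665},{"x": 0,"y": 0,"z": 0,"ax": 0,"ay": 0,"az": -0.0665},{"x": 0,"y": 0,"z": 0,"ax": 0,"ay": 0,"az": -0.0665}]}}

```text
time: 8.88
position: [0.5346, -0.1249, 0.204]
tool_rot: [-0.855, -3.021, 0.0]
wrist_force: [0.4, 0.0, -0.5]
finger_gap: 0.0257
grasp_force: 0.0
```

Call:
{"name": "move_arm", "arguments": {"motion": [{"x": 0,"y": 0,"z": 0,"ax": 0,"ay": 0,"az": -0.0665},{"x": 0,"y": 0,"z": 0,"ax": 0,"ay": 0,"az": -0.0665},{"x": 0,"y": 0,"z": 0,"ax": 0,"ay": 0,"az": -0.0665},{"x": 0,"y": 0,"z": 0,"ax": 0,"ay": 0,"az": -0.0665},{"x": 0,"y": 0,"z": 0,"ax": 0,"ay": 0,"az": -0.0665},{"x": 0,"y": 0,"z": 0.3,"ax": 0,"ay": 0,"az": 0},{"x": 0,"y": 0,"z": 0.3,"ax": 0,"ay": 0,"az": 0},{"x": 0,"y": 0,"z": 0.3,"ax": 0,"ay": 0,"az": 0},{"x": 0,"y": 0,"z": 0.2,"ax": 0,"ay": 0,"az": 0},{"x": 0,"y": 0,"z": 0,"ax": 0,"ay": 0,"az": 0}]}}

```text
time: 9.72
position: [0.5321, -0.1244, 0.1185]
tool_rot: [-0.054, -3.133, -0.002]
wrist_force: [-0.7, -0.4, -0.7]
finger_gap: 0.0258
grasp_force: 0.0
```

Run:
```python
from h import *
need([.5355,-.125,.033])
d=grab('top');print('far end',ray(d,413,231.5,.058))
f=d['frame'][190:270,370:460]
d=grab('scene');f2=d['frame'][225:325,165:290]
cv2.imwrite('pics/c4.png',cv2.cvtColor(np.vstack([cv2.resize(f,(450,400),interpolation=2)]),cv2.COLOR_RGB2BGR))
cv2.imwrite('pics/s4.png',cv2.cvtColor(cv2.resize(f2,None,fx=6,fy=6,interpolation=2),cv2.COLOR_RGB2BGR))
# expected hole rim and bar top in scene
for c in([.5355,-.125],): 
    print('tip',proj(d,[ctrl.observe()['position']]),'holecentre',proj(d,[[*c,.079]]),'bar', proj(d,[[c[0]+.017,c[1],.058],[c[0]-.017,c[1],.058]]))
```

```text
pos [ 0.5321 -0.1244  0.1185] psi 88.03 tilt [-0.008  0.001 -1.   ] q7 1.765 gap 0.0258 t 9.7167
F [-0.73 -0.35 -0.72] M [-0.001 -0.011 -0.028] units [-0.055 -0.008  1.14 ]
far end [ 0.54577762 -0.12364424  0.058     ]
tip [[225.06825234 272.76371189]] holecentre [[226.85000691 288.41273653]] bar [[230.64301473 299.89493371]
 [224.70850926 291.70670997]]
```

View pics/s4.png

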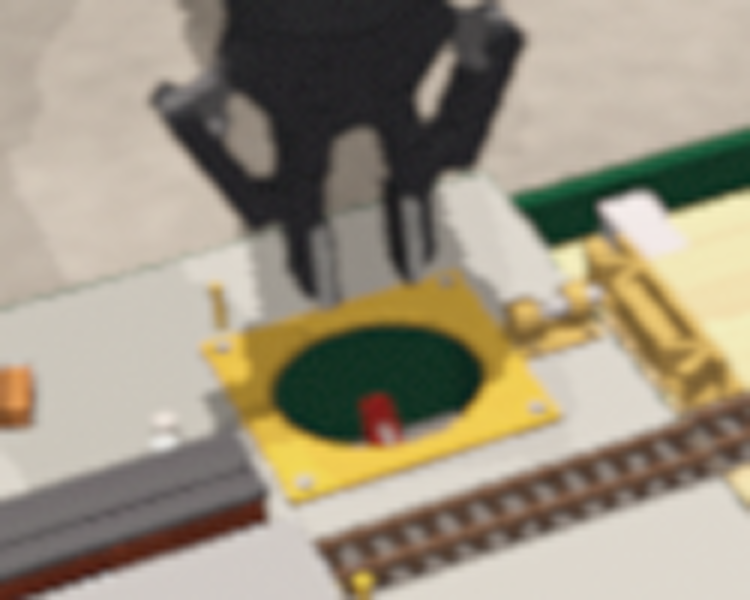

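The scene view shows the fingers (tips at crop (320,298) and (412,278)) above the guard's opening, with the red bar at (378,418). The outer links bulge near crop (250,215), so I check whether they clear the 80 mm hole.

Run:
```python
from h import *
d=grab('scene');R=cv2.Rodrigues(np.array(d['rvec'],float))[0];c=-R.T@np.array(d['tvec'],float).ravel()
for n,u,v in[('Ltip',320,300),('Rtip',412,280),('Lelbow',248,215),('Lelbow low',258,226),('Lfinger outer',290,240),('Relbow',472,160),('Relbow low',455,175),('Rfinger',388,235),('Lkn',155,98),('Rkn',525,40)]:
    r=R.T@np.array([(165+u/6-d['cx'])/d['fx'],(225+v/6-d['cy'])/d['fy'],1]);p=c+r*(.5325-c[0])/r[0];print(n,(p[1]+.1244).round(3),(p[2]-.1185).round(3))
f=d['frame'][215:280,180:260]
cv2.imwrite('pics/s5.png',cv2.cvtColor(cv2.resize(f,None,fx=9,fy=9,interpolation=2),cv2.COLOR_RGB2BGR))
```

```text
Ltip -0.016 0.001
Rtip 0.02 -0.003
Lelbow -0.038 0.047
Lelbow low -0.035 0.041
Lfinger outer -0.024 0.031
Relbow 0.048 0.041
Relbow low 0.041 0.037
Rfinger 0.013 0.02
Lkn -0.065 0.105
Rkn 0.072 0.085
```

View pics/s5.png

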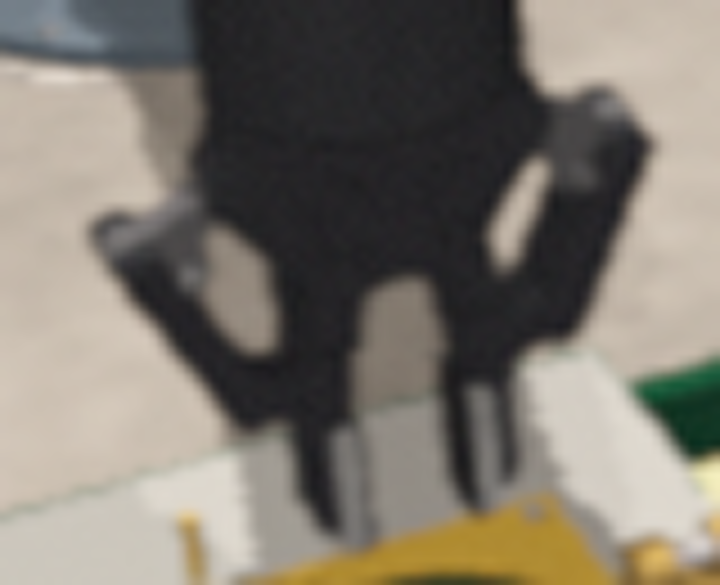

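The linkage elbows sit about 40 mm above the tips and about ±37 mm out at a 26 mm opening. I will close the fingers further (about 19 mm), go down only to TCP z ≈ 0.047, grip the top of the bar, and then lower if needed.

Call:
{"name": "move_arm", "arguments": {"motion": [{"x": -0.04,"y": 0,"z": 0,"ax": 0,"ay": 0,"az": 0},{"x": 0,"y": 0,"z": 0,"ax": 0,"ay": 0,"az": 0},{"x": 0,"y": 0,"z": 0.2,"ax": 0,"ay": 0,"az": 0},{"x": 0,"y": 0,"z": 0.2,"ax": 0,"ay": 0,"az": 0},{"x": 0,"y": 0,"z": 0.2,"ax": 0,"ay": 0,"az": 0},{"x": 0,"y": 0,"z": 0.1,"ax": 0,"ay": 0,"az": 0},{"x": 0,"y": 0,"z": 0,"ax": 0,"ay": 0,"az": 0},{"x": 0,"y": 0,"z": 0,"ax": 0,"ay": 0,"az": 0},{"x": 0,"y": 0,"z": 0,"ax": 0,"ay": 0,"az": 0},{"x": 0,"y": 0,"z": 0,"ax": 0,"ay": 0,"az": 0}], "fingers": 0.78}}

```text
time: 10.7
position: [0.5391, -0.1253, 0.0711]
tool_rot: [0.054, 3.139, -0.0]
wrist_force: [0.0, -0.6, 0.3]
finger_gap: 0.0189
grasp_force: 0.0
```

Run:
```python
from h import *
need([.535,-.1243,.045])
d=grab('scene');f2=d['frame'][245:325,185:275]
cv2.imwrite('pics/s6.png',cv2.cvtColor(cv2.resize(f2,None,fx=7,fy=7,interpolation=2),cv2.COLOR_RGB2BGR))
```

```text
pos [ 0.5391 -0.1253  0.0711] psi 88.03 tilt [ 0.002 -0.    -1.   ] q7 1.779 gap 0.0189 t 10.7
F [ 0.   -0.59  0.3 ] M [ 0.047 -0.028 -0.   ] units [0.055 0.011 0.347]
```

View pics/s6.png

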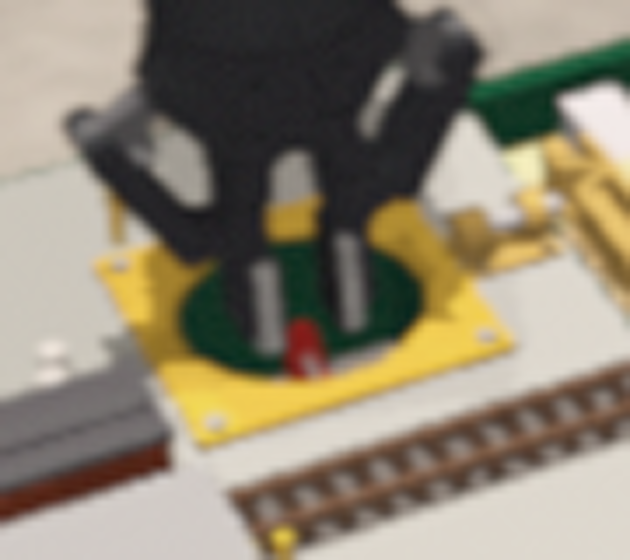

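The fingers are inside the opening with pad tips at crop (270,350) and (352,328). The bar's robot-side end is at about (302,322), between them. I check relative alignment numerically.

Run:
```python
from h import *
d=grab('scene')
P=lambda p:((proj(d,p)-[184.5,244.5])*7).round(0)
print('tip',P([[.5391,-.1253,.0711]]),'pads far face bottom',P([[.550,-.1253-.0095,.0711],[.550,-.1253+.0095,.0711]]))
for c in([.5355,-.125],[.5391,-.1253],[.5355,-.120]):
    print(c,P([[c[0]-.017,c[1],.058],[c[0]+.017,c[1],.058],[c[0]+.017,c[1],.03]]),'rim',P([[c[0],c[1]-.04,.079],[c[0],c[1]+.04,.079],[c[0]-.04,c[1],.079],[c[0]+.04,c[1],.079]]).tolist())
```

```text
tip [[302. 333.]] pads far face bottom [[288. 361.]
 [343. 342.]]
[0.5355, -0.125] [[281. 330.]
 [323. 388.]
 [330. 455.]] rim [[178.0, 347.0], [411.0, 269.0], [248.0, 242.0], [347.0, 376.0]]
[0.5391, -0.1253] [[285. 337.]
 [327. 394.]
 [334. 462.]] rim [[181.0, 353.0], [415.0, 275.0], [252.0, 248.0], [351.0, 383.0]]
[0.5355, -0.12] [[296. 326.]
 [338. 383.]
 [344. 450.]] rim [[193.0, 342.0], [425.0, 264.0], [263.0, 238.0], [362.0, 371.0]]
```

Run:
```python
from h import *
d={n:grab(n) for n in('top','scene')}
for n,(a,b,c,e) in(('top',(226,250,402,424)),('scene',(284,304,216,240))):
    f=cv2.imread('pics/%s0.png'%n)[:,:,::-1].astype(float)[a:b,c:e]
    red=np.clip(f[:,:,0]-np.maximum(f[:,:,1],f[:,:,2])-12,0,None)
    print(n);print('     ',list(range(c,e)))
    for i in range(b-a):
        if red[i].max()>0: print(a+i,red[i].astype(int).tolist())
t=d['top']
for c in([.5355,-.125],[.5355,-.120]):
    q=[[c[0]+sx*.017,c[1]+sy*.005,z] for z in(.058,.028) for sx in(1,-1) for sy in(1,-1)]
    for n in d: print(c,n,proj(d[n],q).round(1).tolist())
```

```text
top
      [402, 403, 404, 405, 406, 407, 408, 409, 410, 411, 412, 413, 414, 415, 416, 417, 418, 419, 420, 421, 422, 423]
229 [0, 0, 0, 0, 0, 0, 0, 0, 0, 0, 0, 5, 4, 1, 0, 0, 0, 0, 0, 0, 0, 0]
230 [0, 0, 0, 0, 0, 0, 0, 0, 0, 0, 6, 18, 12, 14, 11, 0, 0, 0, 0, 0, 0, 0]
231 [0, 0, 0, 0, 0, 0, 0, 0, 0, 1, 25, 22, 10, 15, 14, 0, 0, 0, 0, 0, 0, 0]
232 [0, 0, 0, 0, 0, 0, 0, 0, 0, 23, 38, 22, 7, 15, 15, 0, 0, 0, 0, 0, 0, 0]
233 [0, 0, 0, 0, 0, 0, 0, 0, 3, 31, 45, 26, 12, 19, 18, 0, 0, 0, 0, 0, 0, 0]
234 [0, 0, 0, 0, 0, 0, 0, 0, 7, 35, 50, 41, 29, 33, 27, 0, 0, 0, 0, 0, 0, 0]
235 [0, 0, 0, 0, 0, 0, 0, 0, 9, 38, 56, 57, 52, 49, 35, 3, 0, 0, 0, 0, 0, 0]
236 [0, 0, 0, 0, 0, 0, 0, 0, 12, 40, 59, 66, 65, 59, 35, 4, 0, 0, 0, 0, 0, 0]
237 [0, 0, 0, 0, 0, 0, 0, 0, 14, 45, 62, 70, 71, 61, 33, 2, 0, 0, 0, 0, 0, 0]
238 [0, 0, 0, 0, 0, 0, 0, 0, 22, 50, 66, 72, 72, 59, 30, 0, 0, 0, 0, 0, 0, 0]
239 [0, 0, 0, 0, 0, 0, 0, 0, 29, 54, 68, 73, 70, 55, 22, 0, 0, 0, 0, 0, 0, 0]
240 [0, 0, 0, 0, 0, 0, 0, 2, 37, 60, 70, 72, 67, 48, 15, 0, 0, 0, 0, 0, 0, 0]
241 [0, 0, 0, 0, 0, 0, 0, 6, 38, 58, 66, 68, 62, 39, 7, 0, 0
[... 1557 characters left out ...]
0, 0]
303 [12, 13, 15, 14, 15, 15, 14, 15, 15, 15, 16, 16, 16, 16, 15, 12, 7, 2, 0, 0, 0, 0, 0, 0]
[0.5355, -0.125] top [[411.3, 228.8], [415.5, 228.7], [412.1, 242.6], [416.3, 242.5], [409.4, 231.2], [413.4, 231.1], [410.2, 244.6], [414.2, 244.5]]
[0.5355, -0.125] scene [[232.7, 299.2], [228.6, 300.6], [226.7, 291.0], [222.7, 292.4], [233.8, 309.5], [229.7, 310.9], [227.9, 301.2], [223.8, 302.6]]
[0.5355, -0.12] top [[409.3, 228.9], [413.4, 228.8], [410.1, 242.7], [414.2, 242.6], [407.4, 231.2], [411.4, 231.1], [408.2, 244.7], [412.2, 244.6]]
[0.5355, -0.12] scene [[234.8, 298.5], [230.6, 299.9], [228.8, 290.3], [224.7, 291.7], [235.8, 308.7], [231.7, 310.2], [229.9, 300.5], [225.8, 301.9]]
```

Call:
{"name": "move_arm", "arguments": {"motion": [{"x": 0.05,"y": 0.02,"z": 0,"ax": 0,"ay": 0,"az": 0.055},{"x": 0,"y": 0,"z": 0,"ax": 0,"ay": 0,"az": 0},{"x": 0,"y": 0,"z": 0,"ax": 0,"ay": 0,"az": 0},{"x": 0,"y": 0,"z": 0.08,"ax": 0,"ay": 0,"az": 0},{"x": 0,"y": 0,"z": 0.08,"ax": 0,"ay": 0,"az": 0},{"x": 0,"y": 0,"z": 0.08,"ax": 0,"ay": 0,"az": 0},{"x": 0,"y": 0,"z": 0,"ax": 0,"ay": 0,"az": 0},{"x": 0,"y": 0,"z": 0,"ax": 0,"ay": 0,"az": 0},{"x": 0,"y": 0,"z": 0,"ax": 0,"ay": 0,"az": 0},{"x": 0,"y": 0,"z": 0,"ax": 0,"ay": 0,"az": 0}]}}

```text
time: 11.73
position: [0.5348, -0.1236, 0.0521]
tool_rot: [0.19, 3.136, 0.0]
wrist_force: [0.1, -0.5, 0.2]
finger_gap: 0.019
grasp_force: 0.0
```

Run:
```python
from h import *
need([.5355,-.1238,.040])
```

```text
pos [ 0.5348 -0.1236  0.0521] psi 83.08 tilt [ 0.  0. -1.] q7 1.712 gap 0.019 t 11.7333
F [ 0.14 -0.47  0.23] M [-0.015 -0.014  0.004] units [-0.01  -0.001  0.161]
```

No contact yet. I go down in small steps and then close.

Call:
{"name": "move_arm", "arguments": {"motion": [{"x": 0,"y": 0,"z": 0.04,"ax": 0,"ay": 0,"az": 0},{"x": 0,"y": 0,"z": 0.04,"ax": 0,"ay": 0,"az": 0},{"x": 0,"y": 0,"z": 0.04,"ax": 0,"ay": 0,"az": 0},{"x": 0,"y": 0,"z": 0.03,"ax": 0,"ay": 0,"az": 0},{"x": 0,"y": 0,"z": 0,"ax": 0,"ay": 0,"az": 0},{"x": 0,"y": 0,"z": 0,"ax": 0,"ay": 0,"az": 0},{"x": 0,"y": 0,"z": 0,"ax": 0,"ay": 0,"az": 0},{"x": 0,"y": 0,"z": 0,"ax": 0,"ay": 0,"az": 0},{"x": 0,"y": 0,"z": 0,"ax": 0,"ay": 0,"az": 0},{"x": 0,"y": 0,"z": 0,"ax": 0,"ay": 0,"az": 0}]}}

```text
time: 12.57
position: [0.5347, -0.1235, 0.0409]
tool_rot: [0.19, 3.136, 0.0]
wrist_force: [-0.0, 0.9, -0.9]
finger_gap: 0.0189
grasp_force: 0.0
```

Call:
{"name": "move_arm", "arguments": {"motion": [{"x": 0,"y": 0,"z": 0,"ax": 0,"ay": 0,"az": 0},{"x": 0,"y": 0,"z": 0,"ax": 0,"ay": 0,"az": 0},{"x": 0,"y": 0,"z": 0,"ax": 0,"ay": 0,"az": 0},{"x": 0,"y": 0,"z": 0,"ax": 0,"ay": 0,"az": 0},{"x": 0,"y": 0,"z": 0,"ax": 0,"ay": 0,"az": 0},{"x": 0,"y": 0,"z": 0,"ax": 0,"ay": 0,"az": 0},{"x": 0,"y": 0,"z": 0,"ax": 0,"ay": 0,"az": 0},{"x": 0,"y": 0,"z": 0,"ax": 0,"ay": 0,"az": 0},{"x": 0,"y": 0,"z": 0,"ax": 0,"ay": 0,"az": 0},{"x": 0,"y": 0,"z": 0,"ax": 0,"ay": 0,"az": 0}], "fingers": 1, "grip_force": 40}}

```text
time: 13.4
position: [0.5349, -0.1239, 0.041]
tool_rot: [0.19, 3.135, -0.001]
wrist_force: [1.2, -2.3, 2.9]
finger_gap: 0.0091
grasp_force: 43.5
```

```bash
cat >> h.py <<'E'
def avg(n=4):
    F=[];M=[]
    for i in range(n):
        o,R=psi();F.append(o['wrist_force']);M.append(o['moment']);ctrl.grab_frame('top')
    print('avg F',np.mean(F,0).round(2),'M',np.mean(M,0).round(3),'sdMz',np.std(np.array(M)[:,2]).round(3))
E
python3 - <<'E'
from h import *
need([.5355,-.1238,.040]);avg()
E
```

```text
pos [ 0.5349 -0.1239  0.041 ] psi 83.07 tilt [ 0.001 -0.    -1.   ] q7 1.715 gap 0.0091 t 13.4
F [ 1.18 -2.27  2.88] M [-0.573 -0.115  0.017] units [-0.008  0.002  0.013]
avg F [ 0.4  -2.7   3.22] M [-0.621 -0.097  0.046] sdMz 0.032
```

Call:
{"name": "move_arm", "arguments": {"motion": [{"x": 0,"y": 0,"z": 0,"ax": 0,"ay": 0,"az": 0.05},{"x": 0,"y": 0,"z": 0,"ax": 0,"ay": 0,"az": 0.05},{"x": 0,"y": 0,"z": 0,"ax": 0,"ay": 0,"az": 0.05},{"x": 0,"y": 0,"z": 0,"ax": 0,"ay": 0,"az": 0.05},{"x": 0,"y": 0,"z": 0,"ax": 0,"ay": 0,"az": 0.05},{"x": 0,"y": 0,"z": 0,"ax": 0,"ay": 0,"az": 0.05},{"x": 0,"y": 0,"z": 0,"ax": 0,"ay": 0,"az": 0.05},{"x": 0,"y": 0,"z": 0,"ax": 0,"ay": 0,"az": 0.05},{"x": 0,"y": 0,"z": 0,"ax": 0,"ay": 0,"az": 0},{"x": 0,"y": 0,"z": 0,"ax": 0,"ay": 0,"az": 0}]}}

```text
time: 14.43
position: [0.5351, -0.1233, 0.041]
tool_rot: [1.147, 2.924, 0.001]
wrist_force: [1.4, -1.2, 4.2]
finger_gap: 0.0088
grasp_force: 43.7
```

Run:
```python
from h import *
need([.5355,-.1238,.040]);avg(5)
```

```text
pos [ 0.5351 -0.1233  0.041 ] psi 47.17 tilt [ 0.001  0.    -1.   ] q7 1.22 gap 0.0088 t 14.4333
F [ 1.37 -1.22  4.2 ] M [-0.357 -0.306 -0.09 ] units [-0.008 -0.001  0.013]
avg F [ 1.66 -1.27  4.76] M [-0.365 -0.322 -0.048] sdMz 0.036
```

Call:
{"name": "move_arm", "arguments": {"motion": [{"x": 0,"y": 0,"z": 0,"ax": 0,"ay": 0,"az": 0.015},{"x": 0,"y": 0,"z": 0,"ax": 0,"ay": 0,"az": 0.015},{"x": 0,"y": 0,"z": 0,"ax": 0,"ay": 0,"az": 0.015},{"x": 0,"y": 0,"z": 0,"ax": 0,"ay": 0,"az": 0.015},{"x": 0,"y": 0,"z": 0,"ax": 0,"ay": 0,"az": 0.015},{"x": 0,"y": 0,"z": 0,"ax": 0,"ay": 0,"az": 0.015},{"x": 0,"y": 0,"z": 0,"ax": 0,"ay": 0,"az": 0.015},{"x": 0,"y": 0,"z": 0,"ax": 0,"ay": 0,"az": 0.015},{"x": 0,"y": 0,"z": 0,"ax": 0,"ay": 0,"az": 0.015},{"x": 0,"y": 0,"z": 0,"ax": 0,"ay": 0,"az": 0.015}]}}

```text
time: 15.52
position: [0.5353, -0.1232, 0.041]
tool_rot: [1.487, 2.766, 0.001]
wrist_force: [2.8, 0.0, 4.9]
finger_gap: 0.009
grasp_force: 43.7
```

Run:
```python
from h import *
need([.5355,-.1238,.040]);avg(5)
```

```text
pos [ 0.5353 -0.1232  0.041 ] psi 33.49 tilt [ 0.001  0.    -1.   ] q7 1.032 gap 0.009 t 15.5167
F [2.82 0.01 4.9 ] M [-0.16  -0.615  0.17 ] units [-0.008 -0.002  0.013]
avg F [ 2.81 -0.3   5.07] M [-0.156 -0.623  0.099] sdMz 0.049
```

Call:
{"name": "move_arm", "arguments": {"motion": [{"x": 0,"y": 0,"z": 0,"ax": 0,"ay": 0,"az": 0},{"x": 0,"y": 0,"z": 0,"ax": 0,"ay": 0,"az": 0},{"x": 0,"y": 0,"z": 0,"ax": 0,"ay": 0,"az": 0.003},{"x": 0,"y": 0,"z": 0,"ax": 0,"ay": 0,"az": 0.003},{"x": 0,"y": 0,"z": 0,"ax": 0,"ay": 0,"az": 0.003},{"x": 0,"y": 0,"z": 0,"ax": 0,"ay": 0,"az": 0.003},{"x": 0,"y": 0,"z": 0,"ax": 0,"ay": 0,"az": 0.003},{"x": 0,"y": 0,"z": 0,"ax": 0,"ay": 0,"az": 0.003},{"x": 0,"y": 0,"z": 0,"ax": 0,"ay": 0,"az": 0.003},{"x": 0,"y": 0,"z": 0,"ax": 0,"ay": 0,"az": 0.003}]}}

```text
time: 16.6
position: [0.5353, -0.1232, 0.041]
tool_rot: [1.537, 2.739, 0.001]
wrist_force: [2.7, -0.7, 4.8]
finger_gap: 0.0085
grasp_force: 43.8
```

Run:
```python
from h import *
need([.5355,-.1238,.040]);avg(5)
```

```text
pos [ 0.5353 -0.1232  0.041 ] psi 31.39 tilt [ 0.001  0.    -1.   ] q7 1.004 gap 0.0085 t 16.6
F [ 2.67 -0.66  4.76] M [-0.133 -0.708  0.083] units [-0.008 -0.002  0.013]
avg F [ 3.14 -0.08  5.06] M [-0.116 -0.709  0.088] sdMz 0.034
```

Call:
{"name": "move_arm", "arguments": {"motion": [{"x": 0,"y": 0,"z": 0,"ax": 0,"ay": 0,"az": 0.004},{"x": 0,"y": 0,"z": 0,"ax": 0,"ay": 0,"az": 0.004},{"x": 0,"y": 0,"z": 0,"ax": 0,"ay": 0,"az": 0.004},{"x": 0,"y": 0,"z": 0,"ax": 0,"ay": 0,"az": 0.004},{"x": 0,"y": 0,"z": 0,"ax": 0,"ay": 0,"az": 0.004},{"x": 0,"y": 0,"z": 0,"ax": 0,"ay": 0,"az": 0.004},{"x": 0,"y": 0,"z": 0,"ax": 0,"ay": 0,"az": 0.004},{"x": 0,"y": 0,"z": 0,"ax": 0,"ay": 0,"az": 0.004},{"x": 0,"y": 0,"z": 0,"ax": 0,"ay": 0,"az": 0},{"x": 0,"y": 0,"z": 0,"ax": 0,"ay": 0,"az": 0}]}}

```text
time: 17.68
position: [0.5353, -0.1232, 0.041]
tool_rot: [1.605, 2.699, 0.001]
wrist_force: [2.7, -0.3, 4.9]
finger_gap: 0.0089
grasp_force: 43.8
```

```bash
sed -i "s/^    print('avg F'/    print('e7',round(float(psi()[0]['effort'][6]),4));print('avg F'/" h.py
python3 - <<'E'
from h import *
need([.5355,-.1238,.040]);avg(4)
E
```

```text
pos [ 0.5353 -0.1232  0.041 ] psi 28.51 tilt [ 0.001  0.    -1.   ] q7 0.964 gap 0.0089 t 17.6833
F [ 2.72 -0.27  4.86] M [-0.08  -0.751  0.1  ] units [-0.008 -0.002  0.013]
e7 -0.1186
avg F [ 3.15 -0.51  4.96] M [-0.091 -0.756  0.131] sdMz 0.019
```

Call:
{"name": "move_arm", "arguments": {"motion": [{"x": 0,"y": 0,"z": 0,"ax": 0,"ay": 0,"az": 0.003},{"x": 0,"y": 0,"z": 0,"ax": 0,"ay": 0,"az": 0.003},{"x": 0,"y": 0,"z": 0,"ax": 0,"ay": 0,"az": 0.003},{"x": 0,"y": 0,"z": 0,"ax": 0,"ay": 0,"az": 0.003},{"x": 0,"y": 0,"z": 0,"ax": 0,"ay": 0,"az": 0.003},{"x": 0,"y": 0,"z": 0,"ax": 0,"ay": 0,"az": 0.003},{"x": 0,"y": 0,"z": 0,"ax": 0,"ay": 0,"az": 0.003},{"x": 0,"y": 0,"z": 0,"ax": 0,"ay": 0,"az": 0.003},{"x": 0,"y": 0,"z": 0,"ax": 0,"ay": 0,"az": 0},{"x": 0,"y": 0,"z": 0,"ax": 0,"ay": 0,"az": 0}]}}

```text
time: 18.72
position: [0.5354, -0.1232, 0.041]
tool_rot: [1.656, 2.668, 0.001]
wrist_force: [4.1, 0.5, 4.9]
finger_gap: 0.0088
grasp_force: 43.8
```

Run:
```python
from h import *
need([.5355,-.1238,.040]);avg(3)
```

```text
pos [ 0.5354 -0.1232  0.041 ] psi 26.36 tilt [ 0.001  0.    -1.   ] q7 0.935 gap 0.0088 t 18.7167
F [4.07 0.5  4.93] M [-0.021 -0.834  0.133] units [-0.008 -0.002  0.013]
e7 -0.1395
avg F [3.45 0.32 4.97] M [-0.033 -0.835  0.139] sdMz 0.023
```

Call:
{"name": "move_arm", "arguments": {"motion": [{"x": 0,"y": 0,"z": 0,"ax": 0,"ay": 0,"az": 0.003},{"x": 0,"y": 0,"z": 0,"ax": 0,"ay": 0,"az": 0.003},{"x": 0,"y": 0,"z": 0,"ax": 0,"ay": 0,"az": 0.003},{"x": 0,"y": 0,"z": 0,"ax": 0,"ay": 0,"az": 0.003},{"x": 0,"y": 0,"z": 0,"ax": 0,"ay": 0,"az": 0.003},{"x": 0,"y": 0,"z": 0,"ax": 0,"ay": 0,"az": 0.003},{"x": 0,"y": 0,"z": 0,"ax": 0,"ay": 0,"az": 0.003},{"x": 0,"y": 0,"z": 0,"ax": 0,"ay": 0,"az": 0.003},{"x": 0,"y": 0,"z": 0,"ax": 0,"ay": 0,"az": 0},{"x": 0,"y": 0,"z": 0,"ax": 0,"ay": 0,"az": 0}]}}

```text
time: 19.7
position: [0.5354, -0.1232, 0.041]
tool_rot: [1.705, 2.637, 0.001]
wrist_force: [4.2, 0.9, 5.3]
finger_gap: 0.0086
grasp_force: 43.8
```

Run:
```python
from h import *
need([.5355,-.1238,.040]);avg(3)
```

```text
pos [ 0.5354 -0.1232  0.041 ] psi 24.23 tilt [ 0.001  0.    -1.   ] q7 0.906 gap 0.0086 t 19.7
F [4.2  0.94 5.25] M [ 0.056 -0.982  0.217] units [-0.009 -0.002  0.013]
e7 -0.2419
avg F [4.05 0.65 4.94] M [ 0.036 -0.985  0.211] sdMz 0.017
```

Call:
{"name": "move_arm", "arguments": {"motion": [{"x": 0,"y": 0,"z": 0,"ax": 0,"ay": 0,"az": 0.002},{"x": 0,"y": 0,"z": 0,"ax": 0,"ay": 0,"az": 0.002},{"x": 0,"y": 0,"z": 0,"ax": 0,"ay": 0,"az": 0.002},{"x": 0,"y": 0,"z": 0,"ax": 0,"ay": 0,"az": 0.002},{"x": 0,"y": 0,"z": 0,"ax": 0,"ay": 0,"az": 0},{"x": 0,"y": 0,"z": 0,"ax": 0,"ay": 0,"az": 0},{"x": 0,"y": 0,"z": 0,"ax": 0,"ay": 0,"az": 0},{"x": 0,"y": 0,"z": 0,"ax": 0,"ay": 0,"az": 0},{"x": 0,"y": 0,"z": 0,"ax": 0,"ay": 0,"az": 0},{"x": 0,"y": 0,"z": 0,"ax": 0,"ay": 0,"az": 0}]}}

```text
time: 20.68
position: [0.5353, -0.1232, 0.041]
tool_rot: [1.722, 2.626, 0.001]
wrist_force: [5.2, 0.8, 5.0]
finger_gap: 0.0089
grasp_force: 43.8
```

Run:
```python
from h import *
need([.5355,-.1238,.040]);avg(3)
d=grab('top');g=d['frame'].astype(float)
for a,b in[(362,368),(366,375),(380,389),(389,398)]: print(a,b, g[188:208,a:b].mean((1,2)).round(0))
d=grab('scene');f2=d['frame'][225:325,205:305]
cv2.imwrite('pics/s7.png',cv2.cvtColor(cv2.resize(f2,None,fx=6,fy=6,interpolation=2),cv2.COLOR_RGB2BGR))
```

```text
pos [ 0.5353 -0.1232  0.041 ] psi 23.5 tilt [ 0.001  0.    -1.   ] q7 0.896 gap 0.0089 t 20.6833
F [5.22 0.8  5.01] M [ 0.107 -1.177  0.25 ] units [-0.008 -0.001  0.013]
e7 -0.2622
avg F [5.08 0.94 4.93] M [ 0.122 -1.139  0.255] sdMz 0.004
362 368 [140. 127. 110.  96.  87.  77.  76.  82.  86.  87.  88.  87.  81.  74.
  79.  91. 108. 124. 132. 134.]
366 375 [140. 128. 111.  94.  84.  75.  74.  79.  83.  85.  86.  85.  80.  77.
  83.  97. 112. 118. 116. 115.]
380 389 [156. 145. 123. 101.  88.  81.  81.  85.  88.  88.  88.  86.  80.  76.
  80.  92. 118. 144. 157. 160.]
389 398 [156. 146. 124. 100.  85.  77.  73.  76.  80.  81.  81.  83.  81.  78.
  79.  90. 115. 142. 156. 160.]
```

View pics/s7.png

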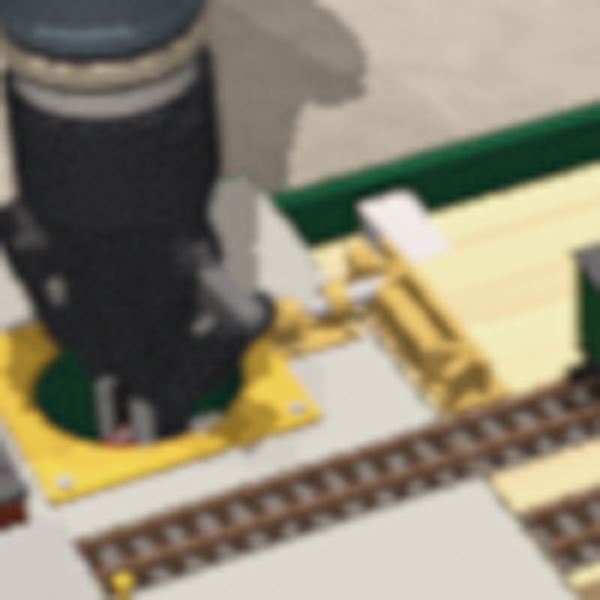

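The bolt nose now reaches the brass keeper at crop (370,285), and the rails line up (rail dips at rows 193.5/201.2 against 193.4/201). Torque is 0.26 N m, so about 11 N on the bolt. I release and lift.

Call:
{"name": "move_arm", "arguments": {"motion": [{"x": 0,"y": 0,"z": 0,"ax": 0,"ay": 0,"az": 0},{"x": 0,"y": 0,"z": 0,"ax": 0,"ay": 0,"az": 0},{"x": 0,"y": 0,"z": 0,"ax": 0,"ay": 0,"az": 0},{"x": 0,"y": 0,"z": 0,"ax": 0,"ay": 0,"az": 0},{"x": 0,"y": 0,"z": 0,"ax": 0,"ay": 0,"az": 0},{"x": 0,"y": 0,"z": 0,"ax": 0,"ay": 0,"az": 0},{"x": 0,"y": 0,"z": 0,"ax": 0,"ay": 0,"az": 0},{"x": 0,"y": 0,"z": 0,"ax": 0,"ay": 0,"az": 0},{"x": 0,"y": 0,"z": 0,"ax": 0,"ay": 0,"az": 0},{"x": 0,"y": 0,"z": 0,"ax": 0,"ay": 0,"az": 0}], "fingers": 0.8}}

```text
time: 21.77
position: [0.5346, -0.1235, 0.0408]
tool_rot: [-1.723, -2.627, -0.0]
wrist_force: [0.5, -1.1, 0.0]
finger_gap: 0.0172
grasp_force: 0.0
```

Run:
```python
from h import *
need([.5355,-.1238,.040]);avg(2)
```

```text
pos [ 0.5346 -0.1235  0.0408] psi 23.49 tilt [-0.  0. -1.] q7 0.896 gap 0.0172 t 21.7667
F [ 0.46 -1.05  0.02] M [-0.002 -0.03  -0.027] units [-0.008  0.01   0.011]
e7 -0.0001
avg F [-0.01 -0.14  0.14] M [-0.019 -0.011  0.001] sdMz 0.028
```

Call:
{"name": "move_arm", "arguments": {"motion": [{"x": 0,"y": 0,"z": -0.1,"ax": 0,"ay": 0,"az": 0},{"x": 0,"y": 0,"z": -0.15,"ax": 0,"ay": 0,"az": 0},{"x": 0,"y": 0,"z": -0.2,"ax": 0,"ay": 0,"az": 0},{"x": 0,"y": 0,"z": -0.3,"ax": 0,"ay": 0,"az": 0},{"x": 0,"y": 0,"z": -0.4,"ax": 0,"ay": 0,"az": 0},{"x": 0,"y": 0,"z": -0.4,"ax": 0,"ay": 0,"az": 0},{"x": 0,"y": 0,"z": -0.4,"ax": 0,"ay": 0,"az": 0},{"x": 0,"y": 0,"z": -0.2,"ax": 0,"ay": 0,"az": 0},{"x": 0,"y": 0,"z": 0,"ax": 0,"ay": 0,"az": 0},{"x": 0,"y": 0,"z": 0,"ax": 0,"ay": 0,"az": 0}]}}

```text
time: 22.7
position: [0.535, -0.1236, 0.2037]
tool_rot: [1.721, 2.625, 0.003]
wrist_force: [0.4, -0.3, -0.2]
finger_gap: 0.017
grasp_force: 0.0
```

Run:
```python
from h import *
need([.5355,-.1238,.2])
d=grab('scene');f2=d['frame'][225:325,205:305]
cv2.imwrite('pics/s8.png',cv2.cvtColor(cv2.resize(f2,None,fx=6,fy=6,interpolation=2),cv2.COLOR_RGB2BGR))
```

```text
pos [ 0.535  -0.1236  0.2037] psi 23.49 tilt [ 0.003  0.    -1.   ] q7 0.758 gap 0.017 t 22.7
F [ 0.39 -0.32 -0.19] M [ 0.023 -0.044  0.034] units [-0.005  0.005  0.049]
```

View pics/s8.png

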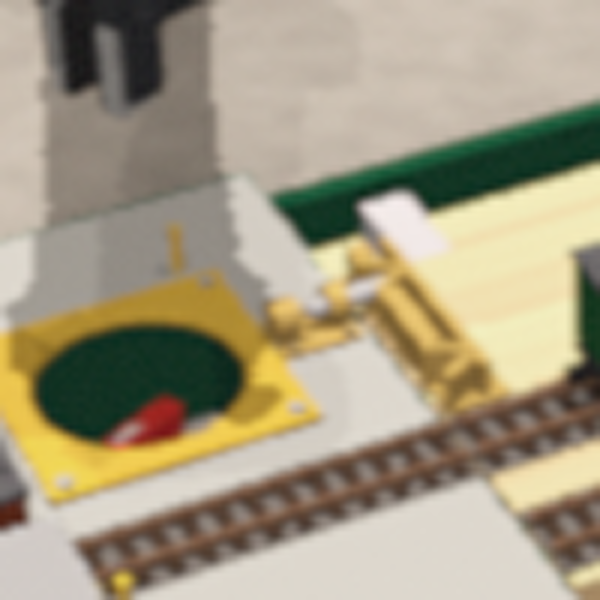

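The knob bar, at crop (150,418), stays turned. The bolt is still in the keeper at (370,285), the road is continuous, and the gripper is clear. I hand the job in.

```bash
python3 -c "
from h import *
print(ctrl.job_done())"
```

```text
the job is handed in; nothing more can be done
None
```

The boxcar road is lined up with the lead track, the bolt is in its notch at an estimated 11 N before release (inferred from wrist torque, not re-measured after), the gripper is clear, and the job was handed in at about 23 s.

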